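Hook the corn dish on to the serving mat

ROBOT

A 6-joint arm with a two-finger parallel gripper is mounted at the origin on the work surface. World frame = base frame: x ahead of the robot, y to its left, z up, the work surface at z = 0. Lengths are in m, angles in degrees, forces in N, time in s.
With the tool pointing down it reaches from about 0.325 to 0.85 m from the base axis. Payload 15.5 kg.
Tool frame: the origin (TCP) lies at the very end of the fingers, on their centre line; the grasp point (between the pads) lies arm.grip_depth behind it (arm.grip_depth is the distance from the TCP to the grasp point, in m); z points along the fingers, y is the line along which they close (so a half turn about z gives the same grasp; the last joint's range is limited). The gripper opens to 91 mm and grips with 3 to 60 N. Pads are 32 mm wide; open, the fingers measure 118 mm over their backs; the gripper's body (76 mm by 178 mm) begins 60 mm behind the grasp point.
Start: joints at [-5.472, 28.281, 77.091, -0, 74.628, -5.472], TCP at [0.625, 0, 0.214] pointing down, gripper open.
Joint ranges: [-166.48, 166.48], [-47.26, 123.95], [12.59, 153.08], [-70.14, 250.14], [6.76, 159.57], [-176.63, 176.63]. Speed limits (degrees/s): [108.29, 108.29, 147.25, 172.46, 172.46, 172.46].

INTERFACE

Orientations are given as a 3x3 rotation matrix whose columns are the frame's x, y, z axes.
In Python, from rig import arm gives the robot as it stands. Calls block until the motion is done:
- arm.move_to(position, orientation): joint-space move of the TCP to a pose.
- arm.move_l(position, orientation=None, feed=0.15): straight line of the TCP; orientation=None keeps the orientation; feed is the mean speed in m/s.
- arm.move_joints(angles): joint-space move.
- arm.grip(opening): finger opening in m; the grip force is fixed at half the most; returns when the fingers have stopped.
- arm.sleep(seconds).
- arm.solve_ik(position, orientation): joint angles nearest the present ones, or None.
- arm.snapshot(name): name is "scene" or "side" or "wrist"; returns the picture (420x560x3 uint8, red, green, blue); there is no depth.
- arm.get_calibration(name): a dict with "intrinsics" (3x3 intrinsics, pixels), "cam_to_world" (4x4, takes a point from camera to world coordinates). Camera axes: x right, y down, z forward; pixel columns grow to the right and rows downward; lengths in m; the calibration is good to about 2 mm. A picture is of the moment at which its call begins: read the wrist's pose just before it. get_calibration takes no time and is no camera call; for the wrist camera it gives the pose at the moment of the call.
A pose or a line that the arm cannot do raises arm.Unreachable and nothing moves.
- arm.sign_off(): hands the job in; it is judged then, once.
Readings, each from a call of its own:
- arm.current_t(): time.
- arm.current_joint_positions(): joint angles.
- arm.current_dq(): joint speeds.
- arm.current_tau(): joint torques, N m.
- arm.current_ee_pos(): TCP position.
- arm.current_tool_rot(): TCP orientation.
- arm.current_force(): force on the tool from outside, world axes, zero at the start.
- arm.current_torque(): the same for the moment, N m.
- arm.current_width(): finger opening in m.
- arm.current_grasp_force(): force on a finger pad.
Only numpy, scipy, OpenCV 4.12 (cv2) and the standard library are available. Lean on these libraries where they do the work, as an engineer would, in place of code of your own. Each camera call takes 0.05 s, during which the arm holds its last target. There are 200 camera calls.

TASK

With the red-handled hook, catch the wire loop of the steel dish of yellow corn at the back of the counter and drag it, without lifting it, until the round dish stands wholly on the green mat. Then lift the hook out and stand it back on the counter, upright on its foot and clear of the corn dish. Do not touch the corn dish with the gripper, and leave the dish of brown buns where it is.

Things in the scene. Friction and masses are not known exactly. Their poses are not given: they have to be found in the camera images.
- hook_grip (a point): Where to grip the hook tool: centre of its level red handle, 58 mm above the counter, near its centre of mass (0.25 kg). x towards the hook, z up. Handle 18 mm wide (y), 22 high, from x = -80 to 50 mm. A 10 mm steel bar goes on at that height to x = 110 mm, where a 10 mm round prong (the hook) drops to the counter. At x = -75 mm a post on a black foot, 100 mm wide (y), 12 high. It stands freely.
- hook_tip (a point): Lower end of the hook's prong, at 110 mm ahead of hook_grip and 58 mm below it (on the counter while the tool stands). Same axes as hook_grip.
- corn_dish: Loose round steel dish of yellow corn slices, 0.45 kg, 110 mm across, 45 high. Origin: centre of its underside; z up. A level loop of 8 mm wire sticks out on its -x side (towards the robot), 30 mm above the counter, free below: opening x -55 to -96, y -25 to 25 mm, middle at (-76, 0, 30) mm. Pulled by the loop, the dish slides and trails behind.
- bun_dish: The same kind of dish with the same loop, filled with brown buns instead; origin and axes likewise. To be left alone.
- mat: Green square mat, 200 mm by 200 mm, fixed and flush with the counter (it is no obstacle). Origin: its centre; x and y along its sides.
Mind the look-alikes: they are no part of the job. What is shaped like the part that bears hook_grip but purple is not meant. Leave any blue look-alike of the corn_dish alone.

How it is judged:
By the outcome, as a careful person would: the job done as asked, in the order asked, and still so for the second after the job is handed in, with the robot touching nothing.
It also fails if it takes over 58 s, if anything falls off the work surface, if the arm or the gripper's body presses on something with over 40 N, if the wrist force passes 120 N, or if a joint passes its speed limit or range.

## Working session

There is one attempt and no reset: what is moved stays moved. The work goes in short steps, each a Python script; the robot and the scene stay as the last script left them, time stands still between calls to the robot, and variables do not carry over. Pictures are saved under pics/ and viewed, at most 10 in all, crops included, and the job is handed in when it is done.

```bash
mkdir -p pics; python3 - <<'E'
from rig import arm
import cv2,numpy as np
for n in ("scene","side"):
    im=arm.snapshot(n); cv2.imwrite(f"pics/{n}0.png",cv2.resize(im[...,::-1],(800,600),interpolation=cv2.INTER_CUBIC))
    cv2.imwrite(f"pics/{n}_raw.png",im[...,::-1])
    c=arm.get_calibration(n);print(n,c["intrinsics"].tolist(),c["cam_to_world"].round(3).tolist())
print(arm.grip_depth,arm.current_t(),arm.current_tool_rot().round(3))
E
```

```text
scene [[380.1021861138779, 0.0, 271.7576991644447], [0.0, 380.1021861138779, 210.16778304309335], [0.0, 0.0, 1.0]] [[0.271, 0.72, -0.639, 1.086], [0.962, -0.195, 0.189, -0.277], [0.011, -0.666, -0.746, 0.722], [0.0, 0.0, 0.0, 1.0]]
side [[406.99624066721043, 0.0, 280.8812601007526], [0.0, 406.99624066721043, 207.45848233987178], [0.0, 0.0, 1.0]] [[0.942, -0.209, 0.261, 0.293], [-0.334, -0.575, 0.747, -0.856], [-0.006, -0.791, -0.612, 0.672], [0.0, 0.0, 0.0, 1.0]]
0.0188 0.1 [[-0.     1.    -0.001]
 [ 1.     0.     0.   ]
 [ 0.    -0.001 -1.   ]]
```

View pics/scene0.png

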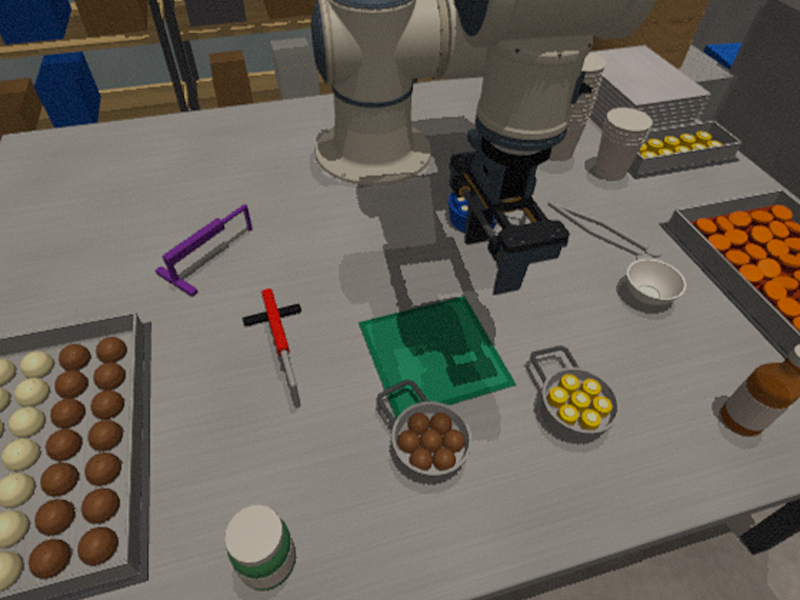

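View pics/side0.png

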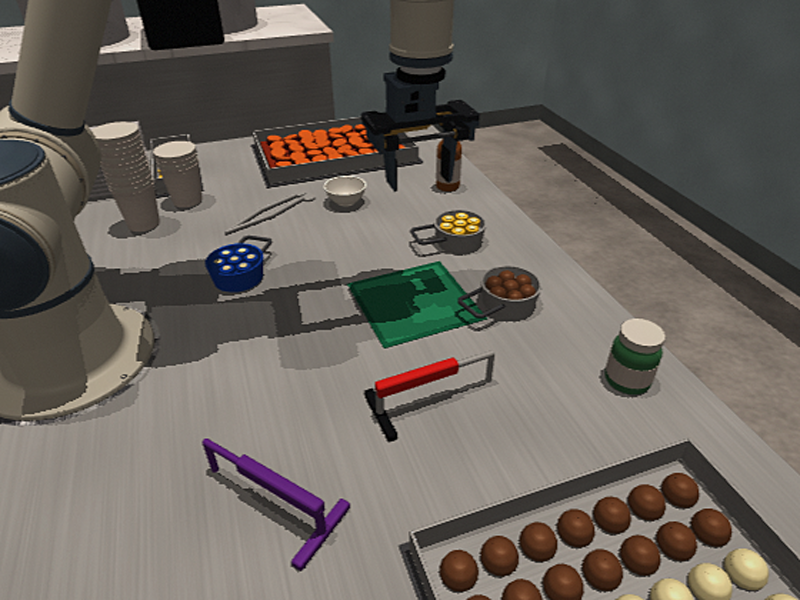

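The scene view (800x600) shows two hooks, red at (278,330) and purple at (205,245). The red one fits. It shows three round dishes: yellow corn at (578,402) with its loop at (553,365), brown buns at (430,440), and a blue look-alike near (462,212). The steel dish of yellow corn is the one meant. In the side view the red hook is at (430,375), the corn dish at (460,228) and the buns at (510,290). The bun dish's loop hangs over the mat's edge. I'll confirm with one enlarged crop.

```bash
python3 - <<'E'
import cv2,numpy as np
def tile(n,x,y,w=100,h=75,s=4):
    im=cv2.imread(f"pics/{n}_raw.png")[y:y+h,x:x+w]
    t=cv2.resize(im,None,fx=s,fy=s,interpolation=cv2.INTER_CUBIC)
    for u in range(0,w):
        if (x+u)%10==0: cv2.line(t,(u*s,0),(u*s,5),(0,255,255),1); cv2.putText(t,str(x+u),(u*s-8,15),0,.32,(0,255,255),1)
    for v in range(0,h):
        if (y+v)%10==0: cv2.line(t,(0,v*s),(5,v*s),(0,255,255),1); cv2.putText(t,str(y+v),(7,v*s+4),0,.32,(0,255,255),1)
    return t
a=np.hstack([tile("scene",150,205),tile("scene",350,235)])
b=np.hstack([tile("side",250,240),tile("side",270,140)])
cv2.imwrite("pics/crop1.png",np.vstack([a,b]))
E
```

```text
(no output)
```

View pics/crop1.png

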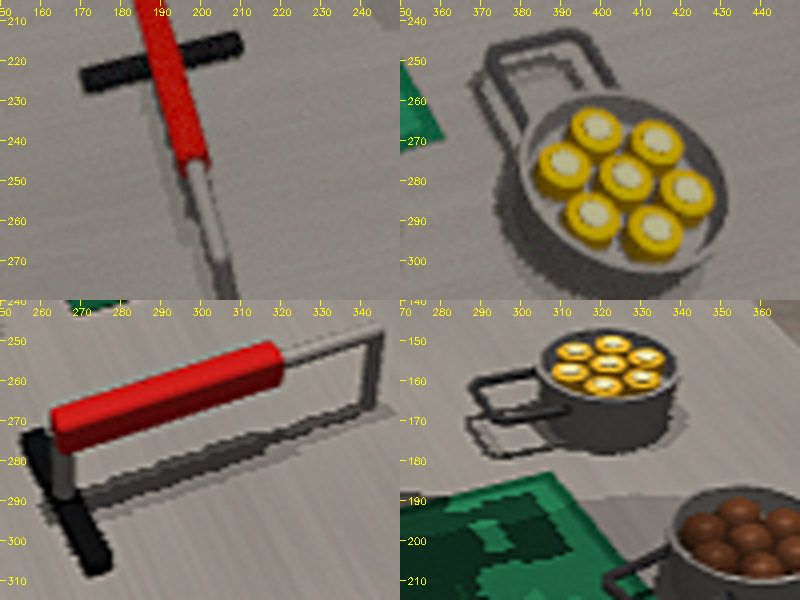

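The crop confirms both: the red hook with its black foot (scene raw 190,215; prong foot in side raw 342,267) and the steel dish with yellow slices (scene raw 406,279; side raw 322,156), with its loop at scene (383,244) and side (290,166).

```bash
cat > h.py <<'E'
import numpy as np, cv2
from scipy.optimize import least_squares
def P(c):
    E=np.linalg.inv(c["cam_to_world"]); return c["intrinsics"]@E[:3]
def proj(M,X):
    X=np.atleast_2d(X); p=np.c_[X,np.ones(len(X))]@M.T; return p[:,:2]/p[:,2:]
def tri(Ms,ps):
    A=np.vstack([[p[0]*M[2]-M[0],p[1]*M[2]-M[1]] for M,p in zip(Ms,ps)])
    x=np.linalg.svd(A)[2][-1]; return x[:3]/x[3]
def onz(M,p,z):
    A=np.array([p[0]*M[2]-M[0],p[1]*M[2]-M[1]]); return np.linalg.solve(A[:,:2],-A[:,2]*z-A[:,3])
def world(q,L):
    c,s=np.cos(q[2]),np.sin(q[2]); L=np.atleast_2d(L)
    return np.c_[q[0]+c*L[:,0]-s*L[:,1],q[1]+s*L[:,0]+c*L[:,1],L[:,2]]
def fit(obs,q0):  # obs: list of (M,local,pixels)
    f=lambda q: np.concatenate([(proj(M,world(q,L))-p).ravel() for M,L,p in obs])
    r=least_squares(f,q0,loss="soft_l1"); return r.x,np.abs(r.fun).round(1)
E
python3 - <<'E'
from rig import arm
from h import *
S,D=P(arm.get_calibration("scene")),P(arm.get_calibration("side"))
T=lambda a,b:tri([S,D],[a,b]).round(4)
print("prong",T((206,282),(342,267)),"handle front",T((197.5,244),(318,257)),"back",T((188,205),(263.5,272)))
print("corn rim c",T((406,280),(322,156)),"loop outer",T((383,245),(290,166)))
print("bun rim c",T((301,301),(357.5,199)), "bun loop outer", T((272,275),(329,221)))
print("mat",[onz(S,np.array(p)*.7,0).round(3) for p in((360,323),(462,297),(514,382))],[onz(D,np.array(p)*.7,0).round(3) for p in((349,284),(438,262),(384,346))])
E
```

```text
prong [ 0.6348 -0.2905  0.0014] handle front [ 0.5714 -0.2924  0.0566] back [ 0.4495 -0.296   0.0564]
corn rim c [0.7636 0.1106 0.0417] loop outer [0.661  0.1132 0.0273]
bun rim c [ 0.757  -0.1198  0.0457] bun loop outer [ 0.6662 -0.1508  0.019 ]
mat [array([ 0.506, -0.155]), array([0.495, 0.036]), array([0.686, 0.05 ])] [array([0.497, 0.035]), array([0.689, 0.046]), array([ 0.506, -0.156])]
```

```bash
cat >> h.py <<'E'
def R(yaw):
    c,s=np.cos(yaw),np.sin(yaw); return np.array([[c,s,0],[s,-c,0],[0,0,-1.]])
E
python3 - <<'E'
from rig import arm
from h import *
S,D=P(arm.get_calibration("scene")),P(arm.get_calibration("side"))
print("blue",onz(D,(165,174),.045),"blue loop end",onz(D,(269*.7,240*.7),.03))
yaw=0.03; g=np.array([0.525,-0.294,0.058])
d=np.array([0,0,arm.grip_depth])
arm.move_to(g-d+[0,0,.15],R(yaw)); print(arm.current_joint_positions(),arm.current_t())
im=arm.snapshot("wrist"); cv2.imwrite("pics/w1.png",im[...,::-1])
M=P(arm.get_calibration("wrist"))
for q,L,c in(([.525,-.294,yaw],[[-.08,0,.069],[.05,0,.069],[.11,0,.063],[.11,0,0],[-.075,.05,.012],[-.075,-.05,.012]],(0,255,0)),):
    for p in proj(M,world(q,L)): print(p.round(0)); cv2.circle(im,tuple(int(v) for v in p),3,(0,255,255),-1)
cv2.imwrite("pics/w1o.png",im[...,::-1])
E
```

```text
blue [0.30460611 0.16611655] blue loop end [0.37367545 0.19997583]
[-3.48695250e+01  2.77852907e+01  8.22925137e+01  1.43098447e-02
  6.99232067e+01  5.32726616e+01] 1.2917
[284. 277.]
[285. 143.]
[285.  69.]
[284.  75.]
[240. 248.]
[327. 248.]
```

View pics/w1o.png

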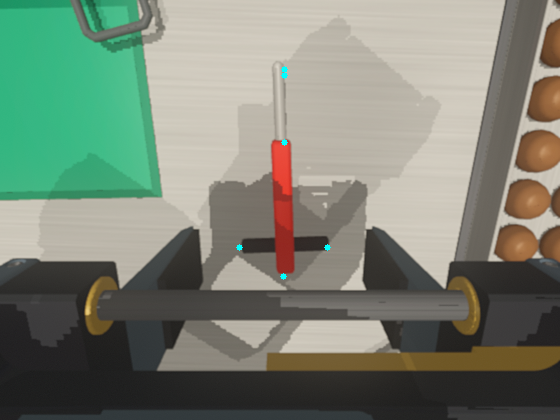

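The wrist view shows the red hook with its bar end at (278,64), handle front at (281,142) and handle back at (285,275). The model is right to a few mm, with about 2° more yaw needed. I'll refine the pose, grip, lift and check.

```bash
python3 - <<'E'
from rig import arm
from h import *
S,D,W=[P(arm.get_calibration(n)) for n in("scene","side","wrist")]
A=np.array
q,r=fit([(W,A([[.114,0,.060],[.05,0,.066],[-.08,0,.066],[-.075,.05,.012],[-.075,-.05,.012]]),A([[278,63],[281,142],[285.5,275],[241,247],[329,244]])),
 (D,A([[.11,0,0],[.05,0,.058],[-.08,0,.058]]),A([[342,267],[318,257],[263.5,272]]))],[.525,-.294,.05])
print(q,r)
R1=R(q[2]); d=A([0,0,arm.grip_depth]); g=A([q[0],q[1],.058])-d
arm.move_l(g+[0,0,.05],R1); arm.move_l(g,feed=.1); arm.grip(.0)
print(arm.current_width(),arm.current_grasp_force(),arm.current_ee_pos(),arm.current_t())
arm.move_l(g+[0,0,.13]); print(arm.current_width(),arm.current_force(),arm.current_t())
im=arm.snapshot("wrist"); cv2.imwrite("pics/w2.png",im[...,::-1]); 
W=P(arm.get_calibration("wrist")); p=arm.current_ee_pos()
print("expected prong top/bottom",proj(W,A([[*(p[:2]+R1[:2,0]*.11),p[2]+d[2]+.005],[*(p[:2]+R1[:2,0]*.11),p[2]+d[2]-.058]])))
E
```

```text
[ 0.52611915 -0.29276862  0.06615823] [0.4 0.1 0.1 1.1 0.1 1.  0.1 1.1 0.1 1.4 1.3 1.7 0.6 2.6 1.5 0.3]
0.017744778443744183 29.997119307518005 [ 0.52612889 -0.29278965  0.03917465] 3.9167
0.017877988679950337 [-0.21369935  0.22770727 -2.64642553] 4.9333
expected prong top/bottom [[285.00821301  30.50217207]
 [284.10267626  53.09746324]]
```

View pics/w2.png

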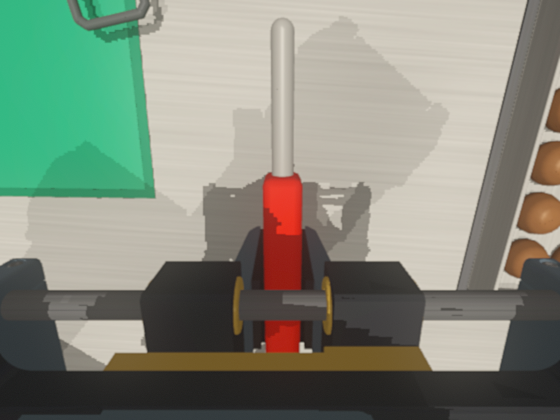

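The hook is held straight (bar end at (282,28), expected (285,30)). Next I carry it above the corn dish's loop and look.

```bash
python3 - <<'E'
from rig import arm
from h import *
A=np.array
arm.move_to([.56,.113,.175],R(0.)); print(arm.current_joint_positions().round(1),arm.current_t())
im=arm.snapshot("wrist"); W=P(arm.get_calibration("wrist"))
q=[.762,.111,-.025]
print(proj(W,world(q,[[0,0,.045],[-.1,0,.03],[-.1,.029,.03],[-.1,-.029,.03],[-.055,0,.045]])).round(0))
print("prong",proj(W,A([[.67,.113,.175+.0188-.058]])))
cv2.imwrite("pics/w3.png",im[...,::-1])
E
```

```text
[ 5.3 26.3 87.6 -0.  66.  95.4] 6.4917
[[284. -60.]
 [281.  80.]
 [249.  80.]
 [314.  81.]
 [283.  20.]]
prong [[282.03120765  53.69955311]]
```

View pics/w3.png

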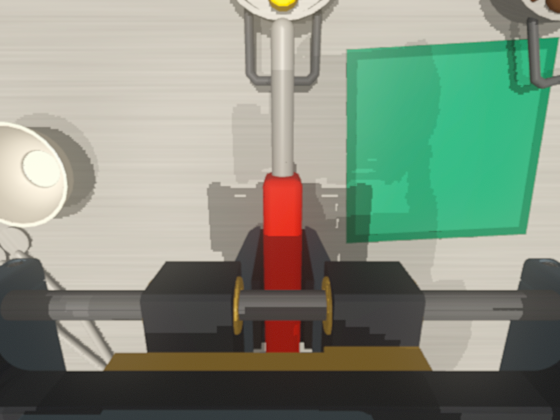

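The wrist view shows the corn loop's outer wire from (249,80) to (318,82) with its middle at column 284, 2 mm from the model. The mat's corners are at (347,50), (347,241), (527,233) and (557,38). I'll lower into the loop and begin dragging.

```bash
python3 - <<'E'
from rig import arm
from h import *
A=np.array
W=P(arm.get_calibration("wrist"))
c=A([onz(W,p,0) for p in((347,50),(347,241),(527,233),(557,38))]); print(c.round(3),c.mean(0).round(3))
l=A([onz(W,p,.03) for p in((249,81),(318,83))]);print("loop outer",l.round(4))
z=.0452
arm.move_l([.574,.111,.11],feed=.15); arm.move_l([.574,.111,z],feed=.08)
f0=arm.current_force(); print(f0,arm.current_t())
P0=A([.667,.111]); F=A([.548,-.115]); 
for k in(0,.25,.5,.75):
    p=P0+k*(F-P0); arm.move_l([p[0]-.11,p[1],z],feed=.07); print(p,(arm.current_force()-f0).round(2),arm.current_t())
a=arm.snapshot("scene");b=arm.snapshot("side")
cv2.imwrite("pics/s4.png",a[...,::-1]);cv2.imwrite("pics/d4.png",b[...,::-1])
cv2.imwrite("pics/c4.png",np.hstack([cv2.resize(a[150:350,200:440],(400,333)),cv2.resize(b[110:310,180:420],(400,333))])[...,::-1])
E
```

```text
[[ 0.691  0.051]
 [ 0.494  0.04 ]
 [ 0.503 -0.161]
 [ 0.701 -0.148]] [ 0.597 -0.054]
loop outer [[0.6615 0.1424]
 [0.6598 0.0807]]
[ 0.14351698 -0.16148354 -1.48285732] 8.0917
[0.667 0.111] [ 1.08 -0.6  -0.45] 8.4833
[0.63725 0.0545 ] [ 0.01 -0.03 -1.24] 9.5417
[ 0.6075 -0.002 ] [-0.52  0.77 -1.13] 10.6
[ 0.57775 -0.0585 ] [-1.07  1.13 -0.87] 11.6583
```

View pics/c4.png

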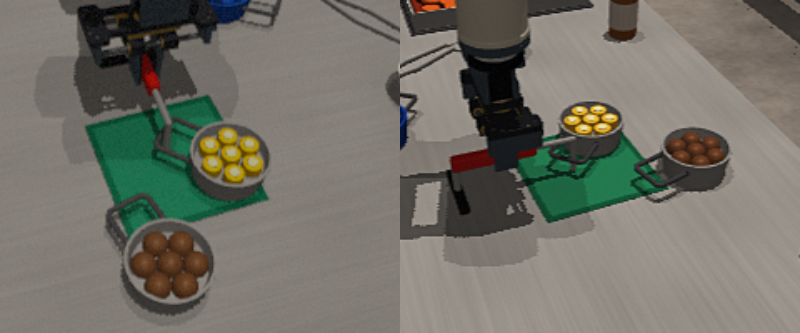

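The dish trails properly with the prong in its loop. Its centre is at about raw (339,244) in the scene view and (295,181) in the side view, partly on the mat. I'll measure it and finish the drag.

```bash
python3 - <<'E'
from rig import arm
from h import *
A=np.array
S,D=P(arm.get_calibration("scene")),P(arm.get_calibration("side"))
c=tri([S,D],[(338.6,244.2),(294.6,180.8)]); print(c)
p=arm.current_ee_pos(); pr=p[:2]+[.11,0]; L=np.linalg.norm(c[:2]-pr); print("prong",pr,"dist",L)
T=A([.594,-.042])
from scipy.optimize import minimize
def sim(F,n=100):
    x=c[:2].copy()
    for k in range(1,n+1):
        h=pr+(F-pr)*k/n; u=x-h; x=h+u/np.linalg.norm(u)*min(L,np.linalg.norm(u)) 
    return x
u=(T-c[:2])/np.linalg.norm(T-c[:2])
r=minimize(lambda F:np.sum((sim(F)-T)**2)*1e4,T+u*L,method="Nelder-Mead"); F=r.x; print("F",F,sim(F))
arm.move_l([F[0]-.11,F[1],p[2]],feed=.06); print(arm.current_force(),arm.current_t())
a=arm.snapshot("scene");b=arm.snapshot("side")
cv2.imwrite("pics/c5.png",np.hstack([cv2.resize(a[150:350,200:440],(400,333)),cv2.resize(b[110:310,180:420],(400,333))])[...,::-1])
E
```

```text
[0.63866134 0.01315705 0.04061499]
prong [ 0.57780514 -0.05826695] dist 0.09383424688833816
F [ 0.5363563  -0.11603068] [ 0.59400418 -0.04199293]
[-0.55562708 -0.62552058 -2.27456428] 13.0917
```

View pics/c5.png

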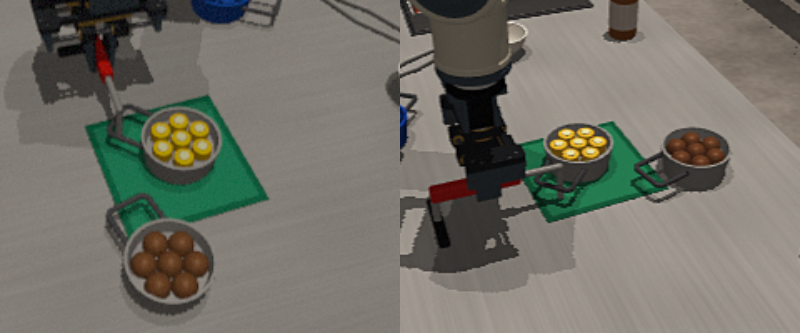

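The dish stands on the mat with a margin all round: centre at scene raw (308,233) and side raw (287,197). I'll unload the prong, lift it out, and stand the hook back at its old spot.

```bash
python3 - <<'E'
from rig import arm
from h import *
A=np.array
S,D=P(arm.get_calibration("scene")),P(arm.get_calibration("side"))
c=tri([S,D],[(308,233.4),(286.8,197)]); print("dish",c)
p=A(arm.current_ee_pos()); u=c[:2]-(p[:2]+[.11,0]); print(np.linalg.norm(u)); u/=np.linalg.norm(u)
arm.move_l(p+[*(.013*u),0],feed=.05); f=arm.current_force()
p=A(arm.current_ee_pos()); arm.move_l([p[0],p[1],.08],feed=.06); print(f,arm.current_force()); arm.move_l([p[0],p[1],.17],feed=.15)
arm.move_to([.526,-.293,.17],R(.066)); arm.move_l([.526,-.293,.06]); f0=arm.current_force()
for z in np.arange(.046,.0365,-.001):
    arm.move_l([.526,-.293,z],feed=.05); f=arm.current_force()
    if f[2]-f0[2]>1.5: break
print(z,f-f0,arm.current_t())
for n in("scene","side"): cv2.imwrite(f"pics/{n}6.png",arm.snapshot(n)[...,::-1])
a,b=cv2.imread("pics/scene6.png"),cv2.imread("pics/side6.png")
cv2.imwrite("pics/c6.png",np.hstack([cv2.resize(a[120:400,100:436],(400,333)),cv2.resize(b[110:390,150:486],(400,333))]))
E
```

```text
dish [ 0.59273674 -0.04433269  0.03845476]
0.09106677286082623
[-0.48701906 -0.49251085 -2.03852744] [ 0.02488369 -0.19983628 -3.69444886]
0.03899999999999999 [ 0.08785032 -0.80365884  3.86452197] 19.0083
```

View pics/c6.png

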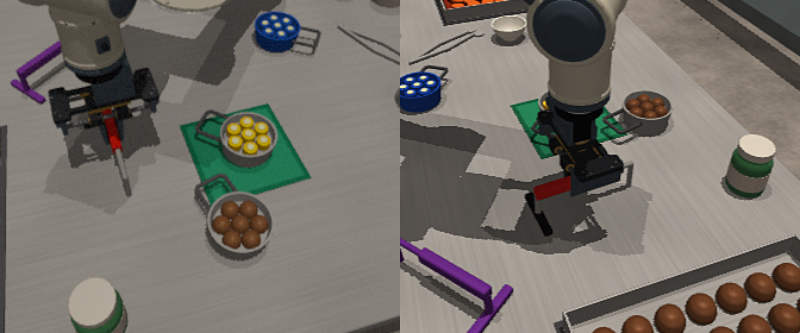

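The dish stands on the mat, the hook touched down at the expected height, and the buns haven't moved. I'll release, retreat and check.

```bash
python3 - <<'E'
from rig import arm
from h import *
arm.grip(.06); p=arm.current_ee_pos(); arm.move_l([p[0],p[1],.2],feed=.15); arm.move_to([.42,-.2,.3],R(.066))
print(arm.current_width(),arm.current_t())
a,b=arm.snapshot("scene"),arm.snapshot("side")
cv2.imwrite("pics/c7.png",np.hstack([cv2.resize(a[120:400,100:436],(400,333)),cv2.resize(b[110:390,150:486],(400,333))])[...,::-1])
E
```

```text
0.059850513163893004 21.8417
```

View pics/c7.png

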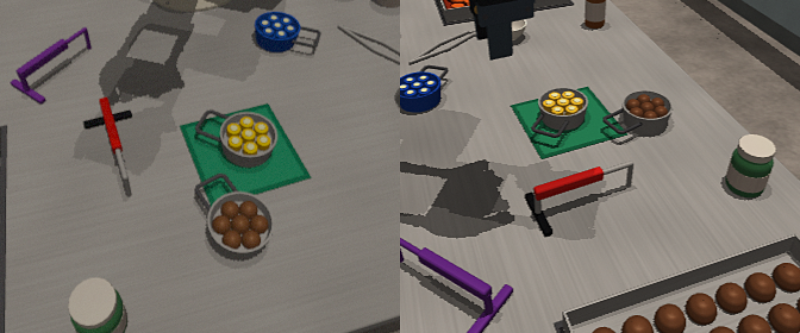

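The hook stands upright at crop (112,140). The corn dish is wholly on the mat at (248,138), and the buns are untouched at (240,225).

```bash
python3 -c "
from rig import arm
print(arm.sign_off())"
```

```text
the job is handed in; nothing more can be done
None
```

The job is handed in at about 22 s of the 58 s allowed: in the last pictures the corn dish is wholly on the green mat, the red hook stands upright on its foot back at its old spot, and the buns are where they were.

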